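# Set the camera column to the mark and lock its cam lever

## Robot

A 7-joint arm with a two-finger parallel gripper is mounted at the origin on the work surface. World frame = base frame: x ahead of the robot, y to its left, z up, the work surface at z = 0. Lengths are in mm, angles in degrees, forces in N, time in s.
With the tool pointing down it reaches from about 425 to 925 mm from the base axis. Payload 6.8 kg.
Tool frame: the origin (TCP) lies at the very end of the fingers, on their centre line; the grasp point (between the pads) lies 19 mm behind it; y points along the fingers, x is the direction in which the jaws open and shut, and the axes are right-handed (so a half turn about y gives the same grasp; the last joint's range is limited). The gripper opens to 85 mm and grips with 20 to 120 N. Pads are 22 mm wide; open, the fingers measure 114 mm over their backs; the gripper's body (76 mm by 85 mm) begins 54 mm behind the grasp point. The pads swing forward as they close: fully open they stand 13 mm farther back than shut.
Start: joints at [-75.063, 27.33, 1.283, 89.118, -0.659, 63.558, -4.761], TCP at [243.332, 629.632, 231.308] pointing down, gripper open.
Joint ranges: [-169.35, 169.35], [-19.33, 120.38], [-80.79, 83.38], [13.8, 139.57], [-78.32, 258.32], [9.67, 109.79], [-169.56, 169.56]. Speed limits (degrees/s): [136.94, 136.94, 180, 180, 180, 180, 180].

## Interface

Orientations are given as a 3x3 rotation matrix whose columns are the frame's x, y, z axes.
In Python, from workcell import robot, imaging gives the robot as it stands.
- The arm moves only by the tool apply_moves, never from a script. Its argument "commands" is a list of rows, each an object with "claw": the gripper command: -1 is shut, 1 is fully open, values between are in proportion; "xyz": the shift along the tool's x, y, z in m, a list of three; "twist": the turn about the tool's y in degrees. A call has 1 to 20 rows; each row shifts and turns the commanded pose from where the row before left it, along the tool's axes as they then stand; what a row does not reach is not made up. A row lasts 1/8 s, in which the tool goes at most 62.5 mm and 10.7 degrees, less where a joint would pass 70% of its speed; a pose out of reach is approached as far as the arm can. A call is refused whole if a number of a shift passes 0.0625 or a number of a turn 10.7, either way. A call with a gripper value outside its range is refused whole. The fingers move at their own pace and stop on an object; "force" is the grip in N (left out, the last holds). Time passes only in rows, so rows that do not move let the fingers close. It gives the time, the measured TCP pose, the force and the opening at its end, in the units of the state.
- robot.read_state(): the state, without advancing time (a new reading comes with each control period).
- imaging.read_camera(name): name is "scene" or "side" or "wrist"; returns the picture (420x560x3 uint8, red, green, blue); there is no depth.
- imaging.camera_params(name): a dict with "fx", "fy", "cx", "cy" (pixels), "position" and "orientation" of the camera in the world. Camera axes: x right, y up, looking along -z (the intrinsics and any distortion apply to the point x, -y, -z); pixel columns grow to the right and rows downward; lengths in mm; the calibration is good to about 2 mm. A picture is of the moment at which its call begins: read the wrist's pose just before it. camera_params takes no time and is no camera call; for the wrist camera it gives the pose at the moment of the call.
- robot.hand_in(): hands the job in, once; it reports no verdict.
Trained networks look in the newest picture that a camera, given by its name, has taken for a name from the list of things; names that differ only in an ending like _2 or _b are one class to them, and where a whole thing is asked for, a point or a joint stands for the part that bears it (a point fixed in the world has none). Each returns a list of dicts, best first, with "score" (0 to 1); they miss things now and then, are a little off and sometimes report something else, mostly with a low value. They report only what shows in the picture. A call takes as long as a camera call.
- imaging.look_for(camera, query): "at" ([column, row] as shares, 0 to 1, of the picture: columns of its width, rows of its height, amid what is visible of it).
- imaging.cut_out(camera, query): "mask" (420x560 bool, what is visible of it) and "at" ([column, row] as shares, 0 to 1, of the picture: columns of its width, rows of its height, amid what is visible of it).
The state is a dict: "t": time; "joint_pos": joint angles; "qd": joint speeds; "joint_efforts": joint torques, N m; "eef_pos": TCP position; "orientation": TCP orientation; "ft_force": force on the tool from outside, world axes, zero at the start; "torque": the same for the moment, N m; "width": finger opening in mm.
Only numpy, scipy, OpenCV 4.12 (cv2) and the standard library are available. Lean on these libraries where they do the work, as an engineer would, in place of code of your own. Each camera call takes 0.05 s, during which the arm holds its last target.

## Task

Take the black knob of the camera stand's red cam lever and lift the sliding column by it, lever still wide open, until the yellow index tab is level with the red marker on the rule, and pause there a moment. Keeping the column at that height, swing the lever fully closed, and finish while still gripping the knob and holding the column at the mark: do not let go. Leave the red marker and everything else on the bench as they are.

Things in the scene. Friction and masses are not known exactly. Their poses are not given: they have to be found in the camera images.
- stand: fixed camera stand: 130 x 200 x 12 mm aluminium foot, upright black tube (42 mm wide, top 110 mm up), white rule. Origin on the bench under the tube's middle; z up. +y points to the upright rule (30 mm wide, 6 mm thick, centred 105 mm along +y, top 297 mm up); +x is the side where the column's small camera sticks out (84 mm). Place varies, turned up to 0.5 rad
- column (a joint): rise of the sliding column, m: 0 = on its lower stop (as at the start), at most 0.155. It runs straight up, cannot turn, weighs 0.35 to 0.65 kg with its lever and sinks by its own weight if let go. Its black head (56 mm wide, 30 mm tall) carries yellow tab, camera and lever
- lever (a joint): angle of the red cam lever on top of the head, rad: 0 = fully closed (on its stop, knob on the stand's -x side, opposite the camera); grows counter-clockwise seen from above, towards the stand's -y side (away from the rule); starts at 1.0 to 1.5. Closes clockwise, turning level about the column's upright axis with slight friction (about 1.5 N at the knob); stays where left
- pivot (a point): point on the lever's turning axis, in the middle of the thickness of the lever bar (bar 16 mm wide, 10 mm thick); goes up with the column
- knob: black rubber knob standing upright on the red lever's far end, 26 mm diameter, grip 42 mm tall; origin at its centre, half-way up; 85 mm from the lever's axis, 36 mm above pivot (31 mm above the bar's top), 183 mm above the bench at the start. Free from above; spins freely on its pin, so the gripper need not turn with the lever. Rises with the column
- index (a point): middle of the tip of the yellow index tab (6 mm thick, 12 mm wide) that sticks out of the column head towards the rule; rises with the column. At rest 127 mm above the bench
- mark (a point): middle of the pointed-at end of the red marker tab (6 mm thick) clipped on the rule, 8 mm beyond the index tab's tip when level; 55 to 125 mm above the index tab's rest height. It is held by friction and must not be shifted
- phone: black phone, 150 x 72 x 9 mm, origin under its centre; to be left alone
- tape: roll of green tape, 72 mm across, 22 mm tall, lying flat; origin under its centre; to be left alone
- can: bare aluminium can, 58 mm across, 115 mm tall; origin under its centre; to be left alone
- white_bottle: white bottle, 64 mm across, 170 mm tall; origin under its centre; to be left alone
- red_cap_bottle: clear bottle with red cap, 62 mm across, 190 mm tall; origin under its centre; to be left alone
- battery: blue battery block, 70 x 50 x 60 mm; origin under its centre; to be left alone

How it is judged:
By the outcome, as a careful person would: the job done as asked, in the order asked, and still so for the second after the job is handed in, while the arm keeps its last pose, push and grip.
It also fails if it takes over 45 s, if anything falls off the work surface, if the arm or the gripper's body presses on something with over 40 N, if the wrist force passes 120 N, or if a joint passes its speed limit or range.

## Working session

There is one attempt and no reset: what is moved stays moved. The work goes in short steps, Python scripts to look and compute and a tool call to move; the robot and the scene stay as the last step left them, time stands still between calls to the robot, and variables do not carry over. Pictures are saved under pics/ and viewed, and the job is handed in when it is done.

Besides the shell and the picture viewer there is one more tool, called after "Call:" as a command line: name --argument value ..., lists and objects as JSON in quotes. apply_moves: Moves the arm, as the interface text tells. Its arguments: {"type":"object","properties":{"commands":{"type":"array","items":{"type":"object","properties":{"claw":{"type":"number"},"xyz":{"type":"array","items":{"type":"number"}},"twist":{"type":"number"}}}},"force":{"type":"number"}},"required":["commands"]}

```bash
ls; mkdir -p pics; cat > h.py <<'E'
import numpy as np, cv2
from workcell import robot, imaging
def snap(cam,name):
    im=imaging.read_camera(cam); cv2.imwrite(f'pics/{name}.png',cv2.cvtColor(np.asarray(im),cv2.COLOR_RGB2BGR)); return im
def ray(cam,u,v,p=None):
    p=p or imaging.camera_params(cam)
    a=np.array([[[u,v]]],float)
    K=np.array([[p['fx'],0,p['cx']],[0,p['fy'],p['cy']],[0,0,1.]])
    d=np.array(p.get('distortion',[0,0,0,0,0]),float) if not isinstance(p.get('distortion'),dict) else np.zeros(5)
    x,y=cv2.undistortPoints(a,K,d)[0,0]
    return np.array(p['position'],float), np.array(p['orientation'],float)@np.array([x,-y,-1.])
def atz(cam,u,v,z):
    o,d=ray(cam,u,v); return o+d*(z-o[2])/d[2]
def tri(rays):
    A=np.zeros((3,3));b=np.zeros(3)
    for o,d in rays:
        d=d/np.linalg.norm(d);P=np.eye(3)-np.outer(d,d);A+=P;b+=P@o
    X=np.linalg.solve(A,b); return X,[np.linalg.norm((np.eye(3)-np.outer(d,d)/(d@d))@(X-o)) for o,d in rays]
def proj(cam,X,p=None):
    p=p or imaging.camera_params(cam)
    c=np.array(p['orientation']).T@(np.array(X)-np.array(p['position']))
    return p['cx']+p['fx']*c[0]/-c[2], p['cy']+p['fy']*c[1]/c[2]
E
python3 - <<'E'
from h import *
for c in ['scene','side','wrist']:
    snap(c,c+'0'); print(c,imaging.camera_params(c))
    for q in ['stand','lever','knob','index','mark','pivot','column']:
        r=imaging.look_for(c,q)
        print(q,[(round(x['at'][0]*560,1),round(x['at'][1]*420,1),round(x['score'],2)) for x in r[:3]])
s=robot.read_state();print(s)
E
```

```text
pics
scene {'fx': 489.4409498891078, 'fy': 489.4409498891078, 'cx': 281.46164342686876, 'cy': 211.3706448725984, 'position': array([1496.6694458 ,  429.85768556, 1252.49641168]), 'orientation': array([[-0.39426197, -0.67140766,  0.62751036],
       [ 0.91895112, -0.29493161,  0.26180944],
       [ 0.00929177,  0.67987286,  0.73327114]])}
stand [(294.8, 252.3, 0.55)]
lever [(277.6, 209.9, 0.66), (277.5, 234.7, 0.5)]
knob [(274.4, 199.7, 0.57), (401.9, 246.5, 0.51)]
index [(277.1, 234.7, 0.67)]
mark [(314.9, 227.9, 0.56)]
pivot [(278.4, 237.7, 0.91)]
column [(277.9, 233.9, 0.78), (411.8, 276.0, 0.53)]
side {'fx': 386.2374842206104, 'fy': 386.2374842206104, 'cx': 279.79134519882194, 'cy': 220.22919949099594, 'position': array([ 397.48575024, -719.1939074 ,  995.45878812]), 'orientation': array([[ 0.98305431,  0.12975143, -0.12949434],
       [-0.18262595,  0.75437002, -0.63053441],
       [ 0.0158739 ,  0.64349859,  0.76528268]])}
stand [(295.0, 214.7, 0.94), (296.4, 202.1, 0.62)]
lever [(283.9, 200.5, 0.74), (297.6, 346.5, 0.33)]
knob []
index [(297.5, 200.3, 0.97)]
mark [(295.5, 159.1
[... 624 characters left out ...]
34,  63.55890184,  -4.76267166]), 'qd': array([-0.06839038, -0.06978723, -0.01428797,  0.00539982, -0.09147656,
        0.03679355,  0.04894296]), 'joint_efforts': array([ 2.32692109e-04, -5.96343148e+01,  1.60679922e+00, -2.81542110e+01,
        1.26138589e-02,  1.73551834e-03, -2.49455803e-05]), 'eef_pos': array([243.3321649 , 629.61769815, 231.30076417]), 'orientation': array([[ 3.60550200e-01, -1.94028369e-05, -9.32739810e-01],
       [ 9.32739810e-01, -3.09443275e-06,  3.60550200e-01],
       [-9.88199733e-06, -1.00000000e+00,  1.69821000e-05]]), 'ft_force': array([0.67626894, 0.12964358, 0.06407897]), 'torque': array([ 0.05440835, -0.03640254,  0.01349471]), 'width': 85.16381385482809}
```

```bash
python3 -c "
import cv2
for c,(x,y) in {'scene':(180,140),'side':(200,90)}.items():
    im=cv2.imread(f'pics/{c}0.png'); cv2.imwrite(f'pics/{c}0c.png',cv2.resize(im[y:y+150,x:x+200],None,fx=4,fy=4,interpolation=cv2.INTER_CUBIC))
"
```

```text
(no output)
```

View pics/scene0.png

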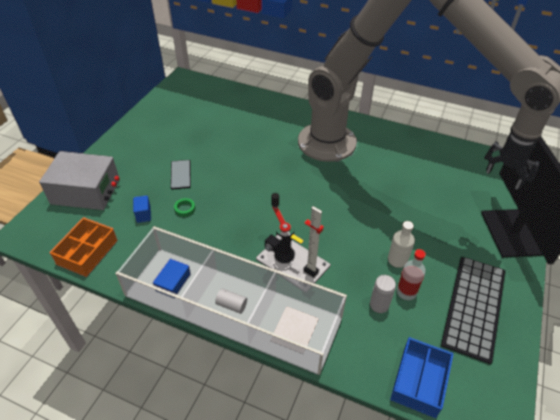

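View pics/side0.png

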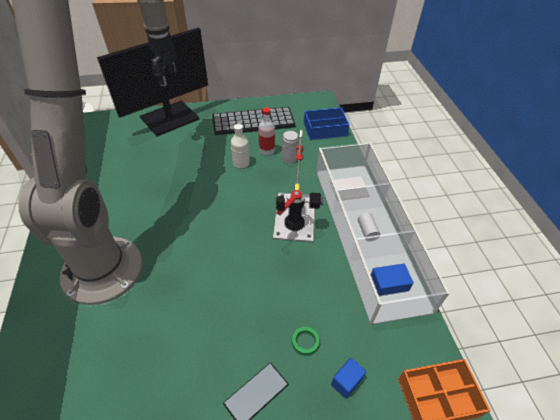

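```bash
sleep 1
```

```text
(no output)
```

View pics/scene0c.png

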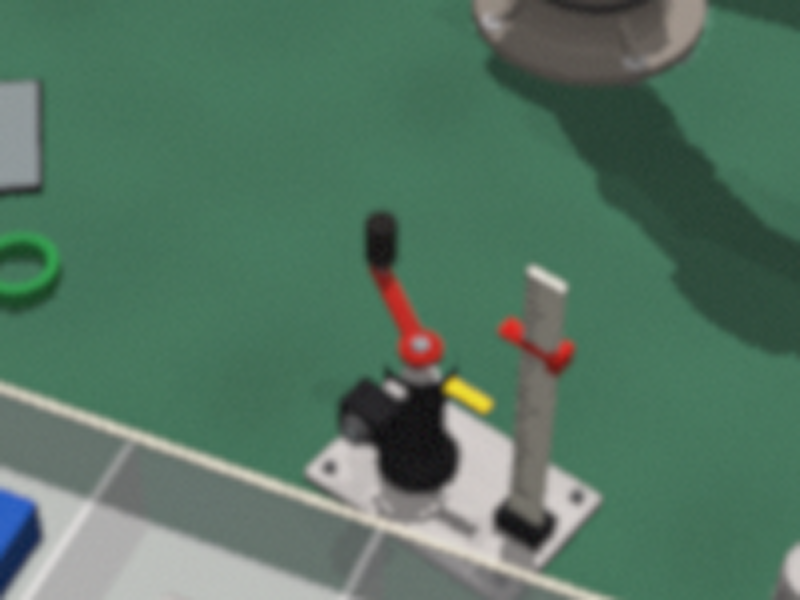

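View pics/side0c.png

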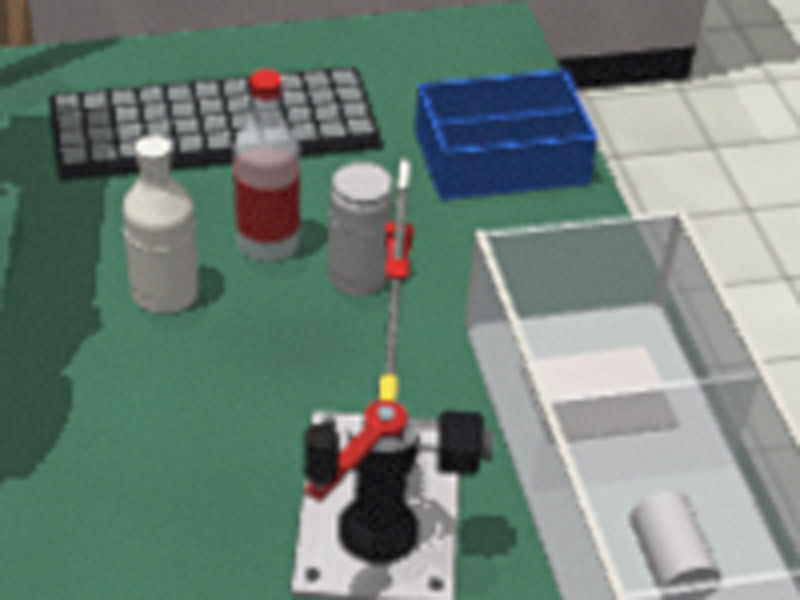

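```bash
python3 - <<'E'
from h import *
pts={'knobtop?':((275.2,200.2),(280.2,203)),'pivottop':((285.2,226.2),(296.2,193.3)),'index':((302.5,241.2),(297.2,184.8)),'ruletop':((316.7,209.5),(301,131)),'mark':((307.3,221.8),(299.3,157.3))}
for k,(a,b) in pts.items():
    X,r=tri([ray('scene',*a),ray('side',*b)]); print(k,X.round(1),np.round(r,1))
print(atz('scene',275.2,200.2,183),atz('side',280.2,203,183))
for c in ['scene','side']:
  for q in ['phone','tape','can','white_bottle','red_cap_bottle','battery']:
    r=imaging.look_for(c,q)
    if r: u,v=r[0]['at'][0]*560,r[0]['at'][1]*420; print(c,q,atz(c,u,v,{'can':57,'white_bottle':80,'red_cap_bottle':80,'battery':30}.get(q,5)).round(0),round(r[0]['score'],2))
E
```

```text
knobtop? [547.5  12.6 184. ] [0.2 0.2]
pivottop [607.9  71.2 153.8] [0.6 0.6]
index [623.9 132.2 129.4] [2.6 2.6]
ruletop [638.4 174.2 302.3] [1.1 1.1]
mark [629.6 146.  229.4] [0.9 0.9]
[546.48166376  12.26719758 183.        ] [547.85528448  13.2182359  183.        ]
scene phone [ 399. -438.    5.] 0.77
scene tape [ 521. -348.    5.] 0.53
scene can [645. 395.  57.] 0.59
scene white_bottle [474. 415.  80.] 0.65
scene red_cap_bottle [591. 460.  80.] 0.89
scene battery [ 647. -447.   30.] 0.9
side phone [ 401. -438.    5.] 0.6
side tape [ 551. -341.    5.] 0.95
side can [670. 406.  57.] 0.7
side white_bottle [474. 409.  80.] 0.81
side red_cap_bottle [574. 459.  80.] 0.77
side battery [ 629. -445.   30.] 0.77
```

```bash
cat >> h.py <<'E'
def totool(target):
    s=robot.read_state(); d=np.array(target)-s['eef_pos']; return (s['orientation'].T@d/1000).round(4), s
E
python3 - <<'E'
from h import *
d,s=totool([547.5,12.6,300]); print(d, d/16)
E
```

```text
[-0.4659 -0.0687 -0.5062] [-0.02911875 -0.00429375 -0.0316375 ]
```

Call:
apply_moves --commands '[{"xyz": [-0.0291, -0.0043, -0.0316], "twist": 0, "claw": 1}, {"xyz": [-0.0291, -0.0043, -0.0316], "twist": 0, "claw": 1}, {"xyz": [-0.0291, -0.0043, -0.0316], "twist": 0, "claw": 1}, {"xyz": [-0.0291, -0.0043, -0.0316], "twist": 0, "claw": 1}, {"xyz": [-0.0291, -0.0043, -0.0316], "twist": 0, "claw": 1}, {"xyz": [-0.0291, -0.0043, -0.0316], "twist": 0, "claw": 1}, {"xyz": [-0.0291, -0.0043, -0.0316], "twist": 0, "claw": 1}, {"xyz": [-0.0291, -0.0043, -0.0316], "twist": 0, "claw": 1}, {"xyz": [-0.0291, -0.0043, -0.0316], "twist": 0, "claw": 1}, {"xyz": [-0.0291, -0.0043, -0.0316], "twist": 0, "claw": 1}, {"xyz": [-0.0291, -0.0043, -0.0316], "twist": 0, "claw": 1}, {"xyz": [-0.0291, -0.0043, -0.0316], "twist": 0, "claw": 1}, {"xyz": [-0.0291, -0.0043, -0.0316], "twist": 0, "claw": 1}, {"xyz": [-0.0291, -0.0043, -0.0316], "twist": 0, "claw": 1}, {"xyz": [-0.0291, -0.0043, -0.0316], "twist": 0, "claw": 1}, {"xyz": [-0.0291, -0.0043, -0.0316], "twist": -8, "claw": 1}, {"xyz": [0, 0, 0], "twist": -8.5, "claw": 1}, {"xyz": [0, 0, 0], "twist": -8.5, "claw": 1}, {"xyz": [0, 0, 0], "twist": -8.5, "claw": 1}, {"xyz": [0, 0, 0], "claw": 1}]' --force 60

```text
$.commands[19]: bad value
```

```bash
python3 - <<'E'
from h import *
s=robot.read_state(); print(s['t'],s['eef_pos'],s['orientation'].round(3),s['joint_pos'].round(1))
print(imaging.camera_params('wrist'))
snap('wrist','w1'); snap('scene','s1'); snap('side','d1')
for c in ['wrist']:
  for q in ['knob','index','mark','pivot']:
    r=imaging.look_for(c,q)
    print(q,[(round(x['at'][0]*560,1),round(x['at'][1]*420,1),round(x['score'],2)) for x in r[:3]])
E
```

```text
1.8 [243.34590688 629.62392819 231.29861895] [[ 0.361 -0.    -0.933]
 [ 0.933  0.     0.361]
 [-0.    -1.     0.   ]] [-75.1  27.3   1.3  89.1  -0.7  63.6  -4.8]
{'fx': 338.3593636121511, 'fy': 338.3593636121511, 'cx': 283.7076032632015, 'cy': 206.67546753056598, 'position': array([177.25324246, 653.99583471, 374.11196505]), 'orientation': array([[ 3.59977170e-01, -8.96657129e-01, -2.57725494e-01],
       [ 9.32960847e-01,  3.46177717e-01,  9.87170002e-02],
       [ 7.03521246e-04, -2.75983662e-01,  9.61162069e-01]])}
knob []
index []
mark []
pivot []
```

View pics/w1.png

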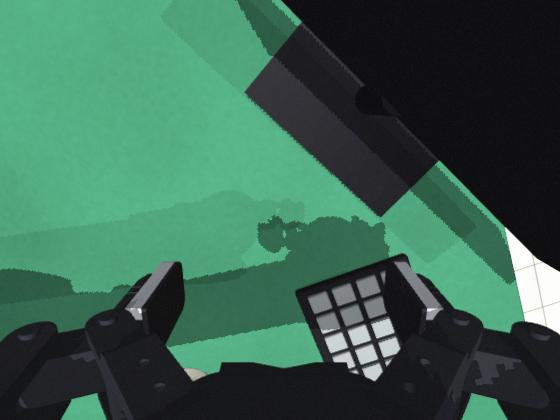

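View pics/s1.png

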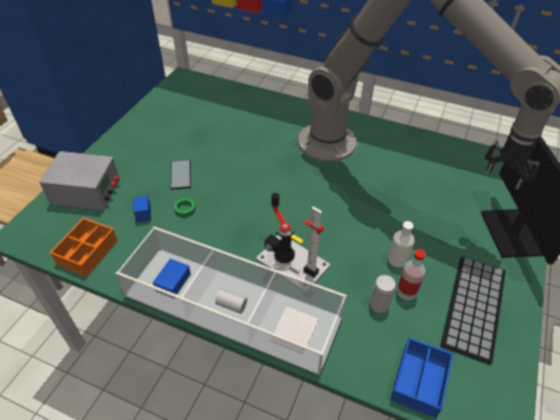

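View pics/d1.png

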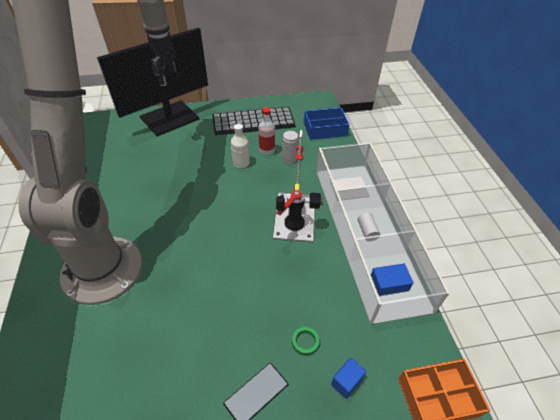

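Call:
apply_moves --commands '[{"xyz": [-0.0291, -0.0043, -0.0316], "twist": 0, "claw": 1}, {"xyz": [-0.0291, -0.0043, -0.0316], "twist": 0, "claw": 1}, {"xyz": [-0.0291, -0.0043, -0.0316], "twist": 0, "claw": 1}, {"xyz": [-0.0291, -0.0043, -0.0316], "twist": 0, "claw": 1}, {"xyz": [-0.0291, -0.0043, -0.0316], "twist": 0, "claw": 1}, {"xyz": [-0.0291, -0.0043, -0.0316], "twist": 0, "claw": 1}, {"xyz": [-0.0291, -0.0043, -0.0316], "twist": 0, "claw": 1}, {"xyz": [-0.0291, -0.0043, -0.0316], "twist": 0, "claw": 1}, {"xyz": [-0.0291, -0.0043, -0.0316], "twist": 0, "claw": 1}, {"xyz": [-0.0291, -0.0043, -0.0316], "twist": 0, "claw": 1}, {"xyz": [-0.0291, -0.0043, -0.0316], "twist": 0, "claw": 1}, {"xyz": [-0.0291, -0.0043, -0.0316], "twist": 0, "claw": 1}, {"xyz": [-0.0291, -0.0043, -0.0316], "twist": 0, "claw": 1}, {"xyz": [-0.0291, -0.0043, -0.0316], "twist": 0, "claw": 1}, {"xyz": [-0.0291, -0.0043, -0.0316], "twist": 0, "claw": 1}, {"xyz": [-0.0291, -0.0043, -0.0316], "twist": -8, "claw": 1}, {"xyz": [0, 0, 0], "twist": -8.5, "claw": 1}, {"xyz": [0, 0, 0], "twist": -8.5, "claw": 1}, {"xyz": [0, 0, 0], "twist": -8.5, "claw": 1}, {"xyz": [0, 0, 0], "twist": 0, "claw": 1}]' --force 60

```text
t: 4.65
eef_pos: [547.1, 13.0, 300.2]
orientation: [[-0.213, 0.0, -0.977], [0.977, 0.0, -0.213], [0.0, -1.0, -0.0]]
ft_force: [0.4, -0.1, -0.7]
width: 86.0
```

```bash
python3 - <<'E'
from h import *
s=robot.read_state(); print(s['t'],s['eef_pos'],s['orientation'].round(3),s['joint_pos'].round(1))
p=imaging.camera_params('wrist');print(p)
import pickle;pickle.dump(p,open('w1.pkl','wb'))
snap('wrist','w1')
for c in ['wrist']:
  for q in ['knob','mark','pivot']:
    r=imaging.look_for(c,q)
    print(q,[(round(x['at'][0]*560,1),round(x['at'][1]*420,1),round(x['score'],2)) for x in r[:3]])
print('knob exp',proj('wrist',[547.5,12.6,183]),'top',proj('wrist',[547.5,12.6,204]))
E
```

```text
4.65 [547.0776953   13.01645699 300.22334372] [[-0.213  0.    -0.977]
 [ 0.977  0.    -0.213]
 [ 0.    -1.    -0.   ]] [-23.7  11.8  18.7 102.9  -4.1  66.   98.6]
{'fx': 338.3593636121511, 'fy': 338.3593636121511, 'cx': 283.7076032632015, 'cy': 206.67546753056598, 'position': array([477.86308305,  -2.83060377, 442.98410331]), 'orientation': array([[-2.13356745e-01, -9.38909230e-01, -2.70052507e-01],
       [ 9.76974079e-01, -2.04834412e-01, -5.97035351e-02],
       [ 7.40153726e-04, -2.76572451e-01,  9.60992784e-01]])}
knob [(281.4, 199.2, 0.78), (329.0, 231.1, 0.25)]
mark [(280.1, 198.2, 0.35), (312.3, 258.5, 0.24)]
pivot [(311.6, 260.1, 0.88)]
knob exp (np.float64(283.62633365642773), np.float64(202.47864395552648)) top (np.float64(283.637195930735), np.float64(210.01703647030885))
```

View pics/w1.png

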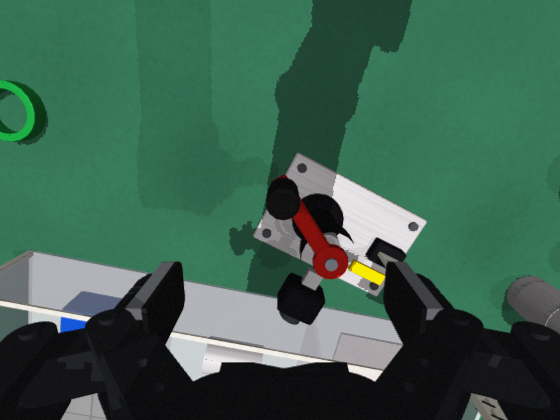

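```bash
python3 - <<'E'
from h import *
import pickle;p=pickle.load(open('w1.pkl','rb'))
im=cv2.imread('pics/w1.png')[140:330,230:430]; cv2.imwrite('pics/w1c.png',np.clip(cv2.resize(im,None,fx=3.1,fy=3.1,interpolation=cv2.INTER_CUBIC)*1.6,0,255).astype('uint8'))
for X in [[608,71,153],[547.5,12.6,204],[547.5,12.6,162]]: print(proj('wrist',X,p))
for u,v,z in [(330,261,153),(283.5,205,204)]:
    o,d=ray('wrist',u,v,p); print((o+d*(z-o[2])/d[2]).round(1))
E
```

```text
(np.float64(330.65148984004895), np.float64(267.3970554866935))
(np.float64(283.7631067264836), np.float64(209.99550350440236))
(np.float64(283.7190736566099), np.float64(195.9682695668091))
[601.8  68.8 153. ]
[543.8  11.6 204. ]
```

View pics/w1c.png

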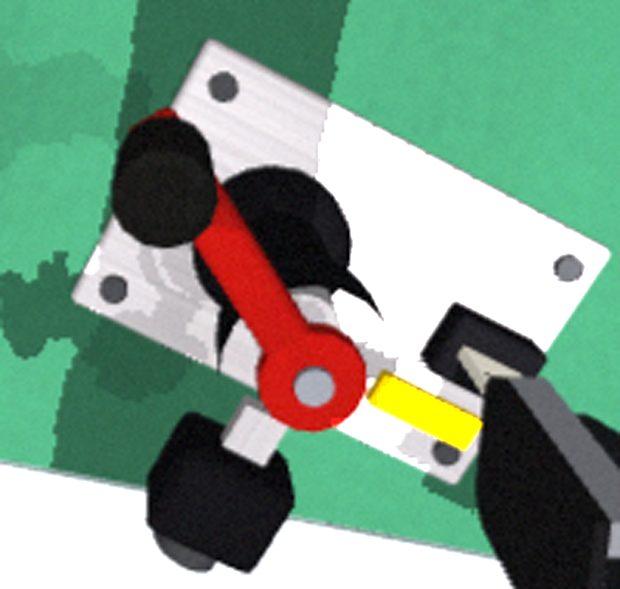

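Call:
apply_moves --commands '[{"xyz": [0, 0.03, 0.0015], "twist": 0, "claw": 1}, {"xyz": [0, 0.03, 0], "twist": 0, "claw": 1}, {"xyz": [0, 0.03, 0], "twist": 0, "claw": 1}, {"xyz": [0, 0.025, 0], "twist": 0, "claw": 1}, {"xyz": [0, 0.015, 0], "twist": 0, "claw": 1}, {"xyz": [0, 0.005, 0], "twist": 0, "claw": 1}, {"xyz": [0, 0, 0], "twist": 0, "claw": 1}]'

```text
t: 5.72
eef_pos: [546.0, 12.8, 165.5]
orientation: [[-0.214, 0.001, -0.977], [0.977, 0.0, -0.214], [-0.0, -1.0, -0.001]]
ft_force: [-0.3, 0.3, 0.4]
width: 85.3
```

```bash
python3 - <<'E'
from h import *
s=robot.read_state(); print(s['t'],s['eef_pos'],s['ft_force'])
p=imaging.camera_params('wrist')
im=snap('wrist','w2')
for X in [[547.5,12.6,204],[545.5,12.2,204],[543,12,204],[608,71,153]]: print(proj('wrist',X,p))
im=cv2.imread('pics/w2.png');cv2.imwrite('pics/w2c.png',np.clip(im*1.6,0,255).astype('uint8'))
E
```

```text
5.725 [545.96158657  12.7563355  165.46278812] [-0.33417703  0.32741291  0.42690621]
(np.float64(284.0134581046132), np.float64(321.5364581853313))
(np.float64(284.12295410710465), np.float64(316.5378647799861))
(np.float64(285.09449242703187), np.float64(310.3829550686937))
(np.float64(362.70661570545246), np.float64(377.572157413842))
```

View pics/w2c.png

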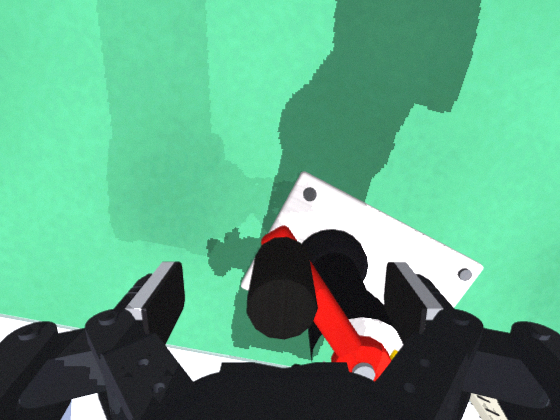

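```bash
python3 - <<'E'
from h import *
s=robot.read_state();R=s['orientation'];t=s['eef_pos'];p=imaging.camera_params('wrist')
for x in (-42.6,42.6):
  for z in (-11,0,11):
    print(x,z,[np.round(proj('wrist',t+R@np.array([x,y,z]),p),1) for y in (-13,-32)])
im=cv2.imread('pics/w2.png')[230:400,110:460]; cv2.imwrite('pics/w2d.png',np.clip(cv2.resize(im,None,fx=2.2,fy=2.2,interpolation=cv2.INTER_CUBIC)*2.5,0,255).astype('uint8'))
E
```

```text
-42.6 -11 [array([187.2, 305.1]), array([173.6, 332.7])]
-42.6 0 [array([185.2, 282.3]), array([170.9, 307.4])]
-42.6 11 [array([183.1, 258.7]), array([168.2, 280.8])]
42.6 -11 [array([382.8, 305.1]), array([396.8, 332.8])]
42.6 0 [array([384.9, 282.4]), array([399.5, 307.4])]
42.6 11 [array([387.1, 258.7]), array([402.4, 280.9])]
```

View pics/w2d.png

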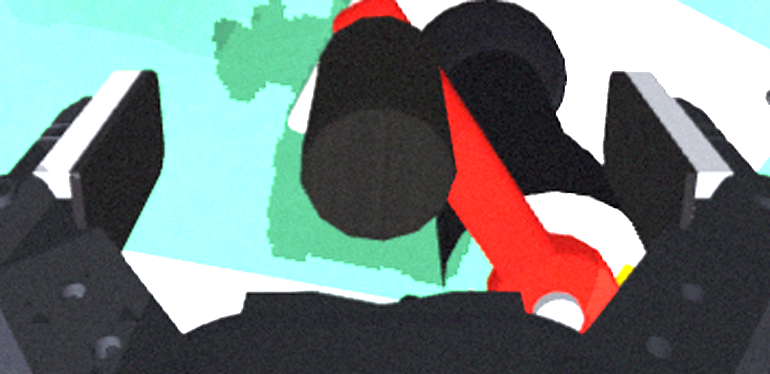

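Call:
apply_moves --commands '[{"xyz": [0, 0.003, 0.0035], "twist": 0, "claw": 1}, {"xyz": [0, 0, 0], "twist": 0, "claw": -1}, {"xyz": [0, 0, 0], "twist": 0, "claw": -1}, {"xyz": [0, 0, 0], "twist": 0, "claw": -1}, {"xyz": [0, 0, 0], "twist": 0, "claw": -1}, {"xyz": [0, 0, 0], "twist": 0, "claw": -1}, {"xyz": [0, 0, 0], "twist": 0, "claw": -1}]' --force 60

```text
t: 6.65
eef_pos: [542.3, 11.9, 162.3]
orientation: [[-0.214, 0.0, -0.977], [0.977, 0.0, -0.214], [-0.0, -1.0, -0.0]]
ft_force: [-1.3, 0.4, 3.9]
width: 24.7
```

```bash
python3 - <<'E'
from h import *
s=robot.read_state(); print(s['t'],s['eef_pos'],s['ft_force'],s['torque'],s['width'])
im=snap('wrist','w3')
im=cv2.imread('pics/w3.png')[200:400,110:460]; cv2.imwrite('pics/w3d.png',np.clip(cv2.resize(im,None,fx=2.2,fy=2.2,interpolation=cv2.INTER_CUBIC)*2.5,0,255).astype('uint8'))
E
```

```text
6.65 [542.33384668  11.89196556 162.34603792] [-1.25829377  0.44136244  3.87623264] [-0.09502033  0.26288347 -0.00615763] 24.74054552629736
```

View pics/w3d.png

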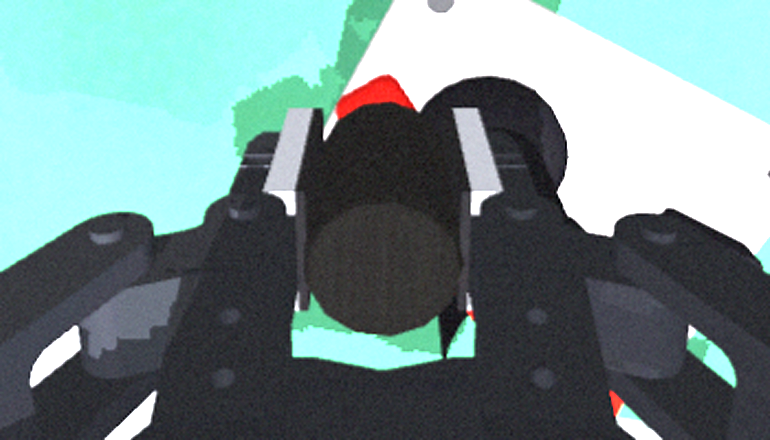

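Call:
apply_moves --commands '[{"xyz": [0, -0.005, 0], "twist": 0, "claw": -1}, {"xyz": [0, -0.01, 0], "twist": 0, "claw": -1}, {"xyz": [0, -0.01, 0], "twist": 0, "claw": -1}, {"xyz": [0, -0.01, 0], "twist": 0, "claw": -1}, {"xyz": [0, -0.01, 0], "twist": 0, "claw": -1}, {"xyz": [0, -0.01, 0], "twist": 0, "claw": -1}, {"xyz": [0, -0.01, 0], "twist": 0, "claw": -1}, {"xyz": [0, -0.01, 0], "twist": 0, "claw": -1}, {"xyz": [0, -0.01, 0], "twist": 0, "claw": -1}, {"xyz": [0, -0.005, 0], "twist": 0, "claw": -1}, {"xyz": [0, 0, 0], "twist": 0, "claw": -1}, {"xyz": [0, 0, 0], "twist": 0, "claw": -1}]'

```text
t: 8.2
eef_pos: [542.5, 11.7, 252.2]
orientation: [[-0.214, 0.001, -0.977], [0.977, -0.0, -0.214], [-0.0, -1.0, -0.001]]
ft_force: [0.8, 1.6, -3.7]
width: 24.6
```

```bash
python3 - <<'E'
from h import *
s=robot.read_state(); print(s['t'],s['eef_pos'],s['ft_force'],s['torque'],s['width'])
snap('scene','s4');snap('side','d4');snap('wrist','w4')
for c,(x,y) in {'s4':(240,160),'d4':(230,90)}.items():
    im=cv2.imread(f'pics/{c}.png'); cv2.imwrite(f'pics/{c}c.png',np.clip(1.4*cv2.resize(im[y:y+100,x:x+130],None,fx=6,fy=6,interpolation=cv2.INTER_CUBIC),0,255).astype('uint8'))
E
```

```text
8.2 [542.46361629  11.74855515 252.18850051] [ 0.76027226  1.61074606 -3.68360537] [ 0.15758507 -0.20839002 -0.05586042] 24.563045446886466
```

View pics/s4c.png

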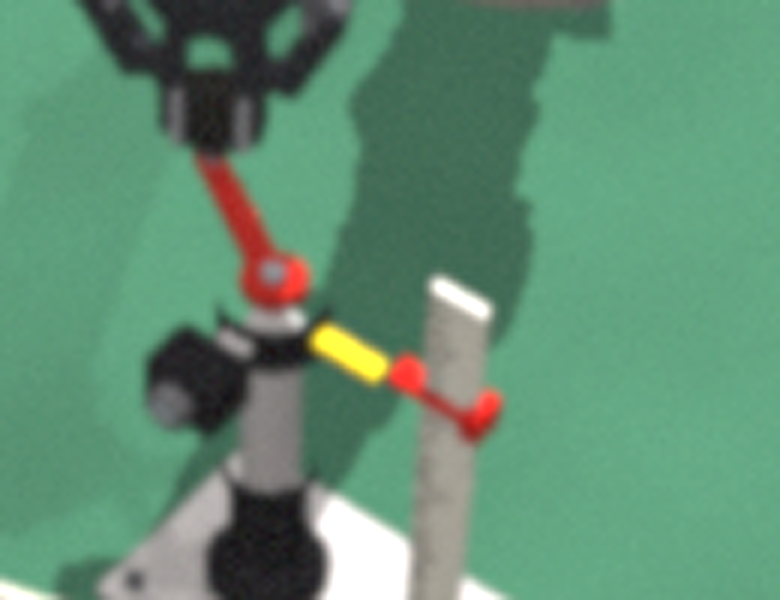

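View pics/d4c.png

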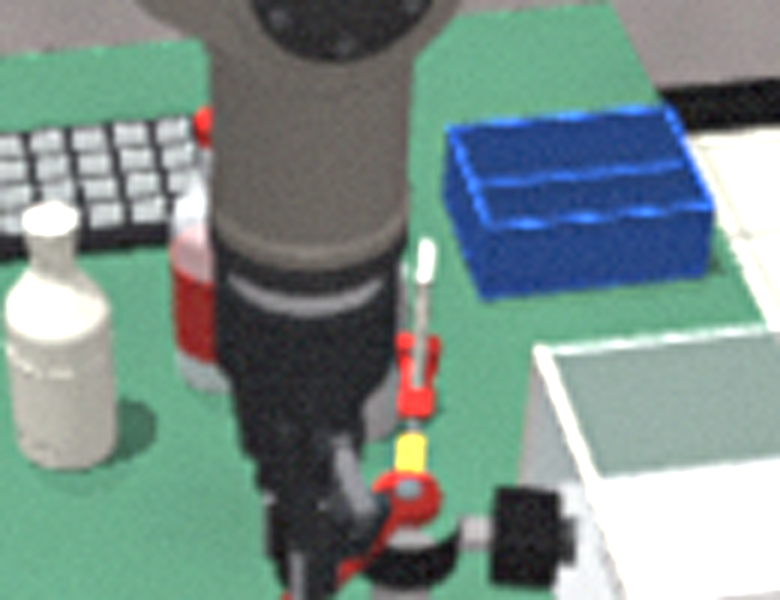

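View pics/w4.png

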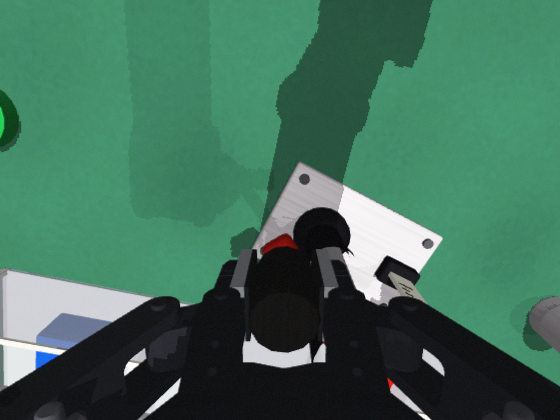

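Call:
apply_moves --commands '[{"xyz": [0, 0, 0], "twist": 10, "claw": -1}, {"xyz": [0, 0, 0], "twist": 10, "claw": -1}, {"xyz": [0, 0, 0], "twist": 10, "claw": -1}, {"xyz": [0, 0, 0], "twist": 10, "claw": -1}, {"xyz": [0, 0, 0], "twist": 10, "claw": -1}, {"xyz": [0, 0, 0], "twist": 10, "claw": -1}, {"xyz": [0, 0, 0], "twist": 10, "claw": -1}, {"xyz": [0, 0, 0], "twist": 10, "claw": -1}, {"xyz": [0, 0, 0], "twist": 10, "claw": -1}, {"xyz": [0, 0, 0], "twist": 0, "claw": -1}]'

```text
t: 9.6
eef_pos: [543.4, 13.2, 252.3]
orientation: [[0.977, 0.002, -0.213], [0.213, 0.001, 0.977], [0.002, -1.0, 0.0]]
ft_force: [4.8, 2.9, -5.0]
width: 24.8
```

```bash
python3 - <<'E'
from h import *
s=robot.read_state(); print(s['t'],s['eef_pos'],s['ft_force'],s['joint_pos'].round(0),s['width'])
p=imaging.camera_params('wrist')
import pickle;pickle.dump(p,open('w5.pkl','wb'))
snap('wrist','w5')
for X in [[626,146,229],[622,131,217]]: print(proj('wrist',X,p))
E
```

```text
9.6 [543.36520944  13.16656442 252.2731137 ] [ 4.79297503  2.93356163 -4.96691245] [-36.  15.  33. 108.  -9.  60.  14.] 24.848705117886908
(np.float64(534.7201979681328), np.float64(8.245151966297271))
(np.float64(496.41001286598197), np.float64(47.455379386931384))
```

View pics/w5.png

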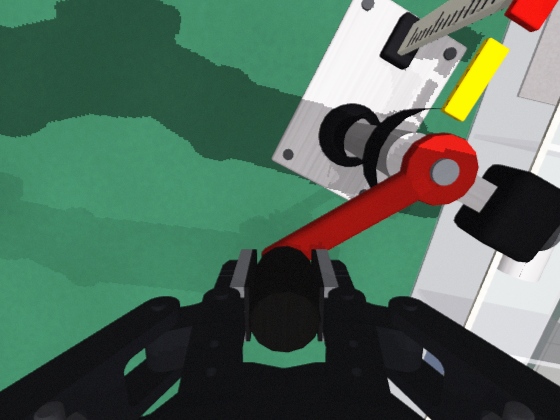

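```bash
python3 - <<'E'
import cv2
im=cv2.imread('pics/w5.png')[0:125,430:560]; cv2.imwrite('pics/w5c.png',cv2.resize(im,None,fx=4.8,fy=4.8,interpolation=cv2.INTER_CUBIC))
E
```

```text
(no output)
```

View pics/w5c.png

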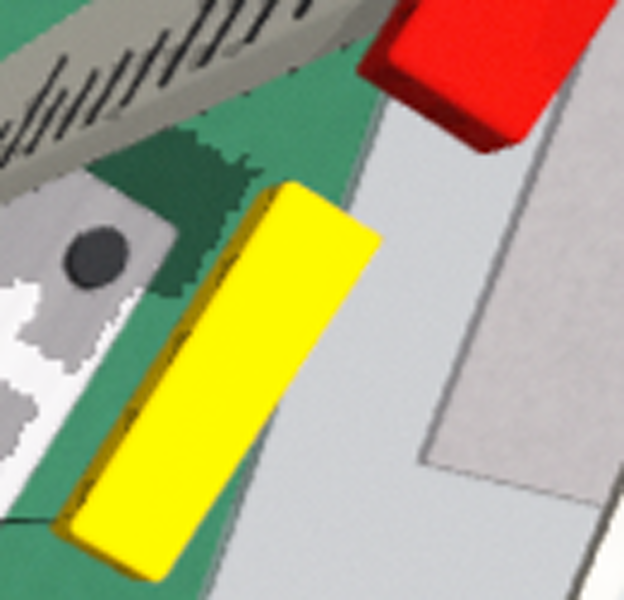

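```bash
cat > idx.py <<'E'
from h import *
def solve(p,yt,yb,rt,r):
    # crop-free pixel coords: yt tip corners, yb base corners of yellow top face; rt red end-edge top corners
    zt=130+r
    g=lambda q,z:(lambda o,d:o+d*(z-o[2])/d[2])(*ray('wrist',*q,p))
    T=[g(q,zt) for q in yt];B=[g(q,zt) for q in yb]
    tip=(T[0]+T[1])/2;base=(B[0]+B[1])/2
    yh=tip-base;L=np.linalg.norm(yh);yh/=L
    print('tip',tip.round(1),'width',np.linalg.norm(T[0]-T[1]).round(2),np.linalg.norm(B[0]-B[1]).round(2),'len',L.round(1),'yaw',np.degrees(np.arctan2(-yh[0],yh[1])).round(1))
    ya=-np.radians(16.5)
    for name,h in (('tab',yh),('-16.5',np.array([-np.sin(ya),np.cos(ya),0]))):
        for k,gap in (('8',8),('7',7),('9',9)):
            P0=tip+gap*h; R=[]
            for q in rt:
                o,d=ray('wrist',*q,p); R.append(o+d*(h@(P0-o))/(h@d))
            m=(R[0]+R[1])/2
            print(name,gap,'marktop',m.round(1),'corner z',R[0][2].round(1),R[1][2].round(1),'w',np.linalg.norm(R[0]-R[1]).round(1),'dz',(m[2]-tip[2]).round(2),'lateral',((m-tip)@np.array([h[1],-h[0],0])).round(1))
E
python3 - <<'E'
from idx import *
import pickle;p=pickle.load(open('w5.pkl','rb'))
c=lambda a,b:(430+(a+.5)/4.8-.5,(b+.5)/4.8-.5)
solve(p,[c(289,183),c(381,240)],[c(70,522),c(158,580)],[c(390,70),c(522,143)],90)
E
```

```text
tip [621.2 132.  220. ] width 11.24 11.56 len 36.7 yaw -15.9
tab 8 marktop [623.3 139.7 230. ] corner z 229.0 231.0 w 13.8 dz 9.96 lateral -0.1
tab 7 marktop [622.1 139.  231.9] corner z 231.0 232.9 w 13.6 dz 11.94 lateral -1.0
tab 9 marktop [624.4 140.4 228. ] corner z 227.0 229.0 w 13.9 dz 7.97 lateral 0.8
-16.5 8 marktop [623.3 139.7 230. ] corner z 228.8 231.1 w 13.7 dz 9.95 lateral -0.2
-16.5 7 marktop [622.1 139.  231.9] corner z 230.8 233.0 w 13.5 dz 11.92 lateral -1.1
-16.5 9 marktop [624.4 140.4 228. ] corner z 226.8 229.1 w 13.9 dz 7.99 lateral 0.7
```

Call:
apply_moves --commands '[{"xyz": [0, -0.004, 0], "twist": 0, "claw": -1}, {"xyz": [0, -0.004, 0], "twist": 0, "claw": -1}, {"xyz": [0, -0.002, 0], "twist": 0, "claw": -1}, {"xyz": [0, 0, 0], "twist": 0, "claw": -1}, {"xyz": [0, 0, 0], "twist": 0, "claw": -1}]'

```text
t: 10.28
eef_pos: [543.3, 13.2, 262.5]
orientation: [[0.977, 0.002, -0.215], [0.215, 0.001, 0.977], [0.003, -1.0, 0.001]]
ft_force: [3.4, 4.0, -4.2]
width: 24.8
```

```bash
python3 - <<'E'
from h import *
s=robot.read_state(); print(s['t'],s['eef_pos'],s['ft_force'],s['width'])
p=imaging.camera_params('wrist')
import pickle;pickle.dump(p,open('w6.pkl','wb'))
snap('wrist','w6');snap('scene','s6');snap('side','d6')
im=cv2.imread('pics/w6.png')[0:125,430:560]; cv2.imwrite('pics/w6c.png',cv2.resize(im,None,fx=4.8,fy=4.8,interpolation=cv2.INTER_CUBIC))
for c,(x,y) in {'s6':(240,160),'d6':(230,90)}.items():
    im=cv2.imread(f'pics/{c}.png'); cv2.imwrite(f'pics/{c}c.png',np.clip(1.4*cv2.resize(im[y:y+100,x:x+130],None,fx=6,fy=6,interpolation=cv2.INTER_CUBIC),0,255).astype('uint8'))
E
```

```text
10.275 [543.29529384  13.24111242 262.47851681] [ 3.39686912  3.95237905 -4.19526855] 24.80209960985313
```

View pics/w6c.png

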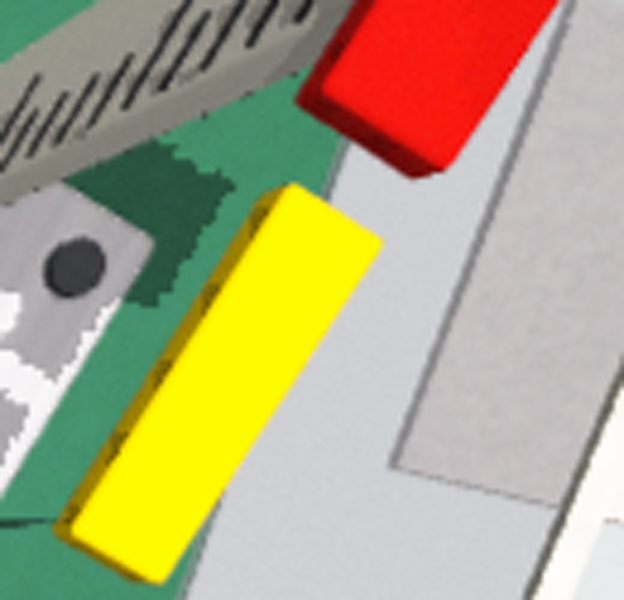

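View pics/s6c.png

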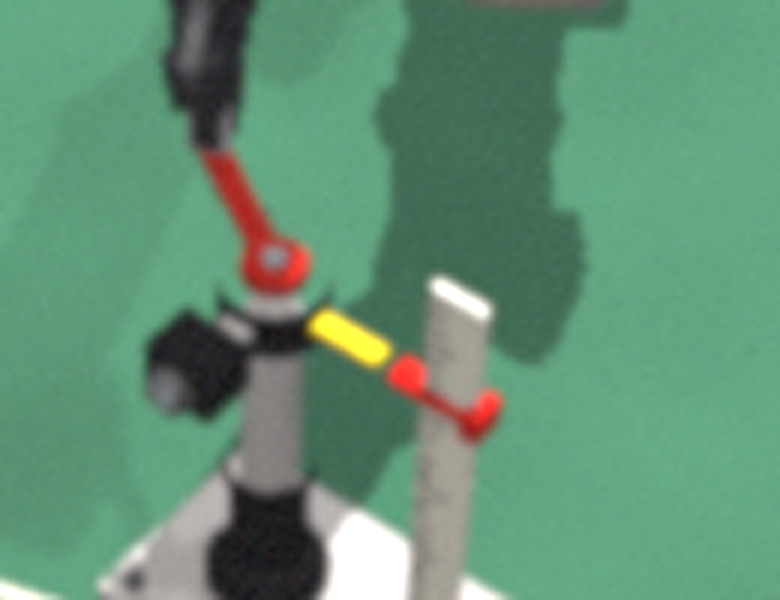

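```bash
python3 - <<'E'
from idx import *
import pickle;p=pickle.load(open('w6.pkl','rb'))
c=lambda a,b:(430+(a+.5)/4.8-.5,(b+.5)/4.8-.5)
solve(p,[c(292,183),c(383,241)],[c(73,525),c(163,583)],[c(320,93),c(447,169)],100.2)
E
```

```text
tip [621.2 132.3 230.2] width 11.22 11.76 len 36.9 yaw -15.3
tab 8 marktop [622.9 140.1 230. ] corner z 229.5 230.5 w 14.8 dz -0.22 lateral -0.4
tab 7 marktop [621.8 139.4 232.1] corner z 231.6 232.6 w 14.6 dz 1.9 lateral -1.3
tab 9 marktop [624.1 140.8 227.9] corner z 227.4 228.3 w 15.0 dz -2.34 lateral 0.5
-16.5 8 marktop [622.9 140.1 230. ] corner z 229.2 230.7 w 14.6 dz -0.25 lateral -0.6
-16.5 7 marktop [621.8 139.4 232. ] corner z 231.3 232.8 w 14.4 dz 1.84 lateral -1.5
-16.5 9 marktop [624.1 140.8 227.9] corner z 227.1 228.7 w 14.8 dz -2.33 lateral 0.3
```

```bash
python3 - <<'E'
from h import *
import pickle;p=pickle.load(open('w6.pkl','rb'))
im=cv2.imread('pics/w6.png')[100:350,200:500]; cv2.imwrite('pics/w6d.png',np.clip(1.5*cv2.resize(im,None,fx=2.4,fy=2.4,interpolation=cv2.INTER_CUBIC),0,255).astype('uint8'))
for u,v in [(445,172)]:
  o,d=ray('wrist',u,v,p); print((o+d*(253.5-o[2])/d[2]).round(1))
E
```

```text
[604.9  70.  253.5]
```

View pics/w6d.png

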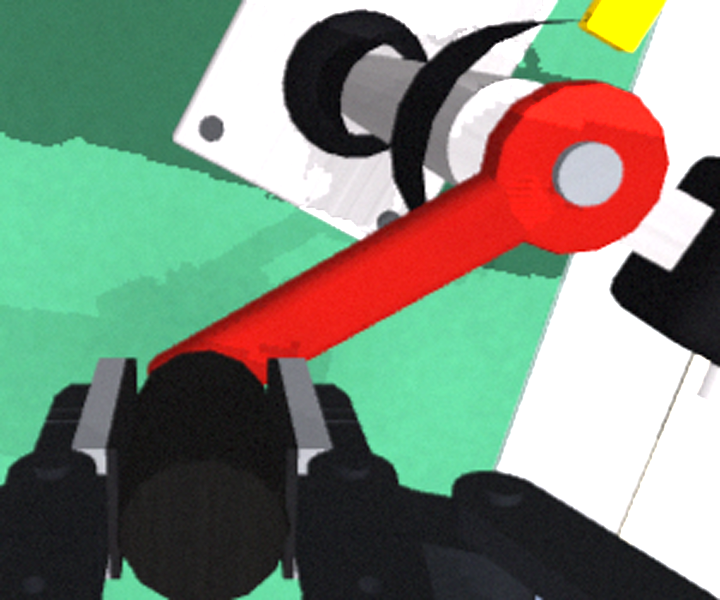

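Call:
apply_moves --commands '[{"xyz": [0, 0, 0], "twist": 0, "claw": -1}, {"xyz": [0, 0, 0], "twist": 0, "claw": -1}, {"xyz": [0, 0, 0], "twist": 0, "claw": -1}, {"xyz": [0, 0, 0], "twist": 0, "claw": -1}, {"xyz": [0, 0, 0], "twist": 0, "claw": -1}, {"xyz": [0, 0, 0], "twist": 0, "claw": -1}, {"xyz": [0, 0, 0], "twist": 0, "claw": -1}, {"xyz": [0, 0, 0], "twist": 0, "claw": -1}, {"xyz": [0, 0, 0], "twist": 0, "claw": -1}, {"xyz": [0, 0, 0], "twist": 0, "claw": -1}]'

```text
t: 11.68
eef_pos: [543.3, 13.2, 262.5]
orientation: [[0.977, 0.002, -0.215], [0.215, 0.001, 0.977], [0.003, -1.0, 0.001]]
ft_force: [4.0, 4.1, -3.0]
width: 24.7
```

```bash
python3 - <<'E'
from h import *
s=robot.read_state();R=s['orientation']
a0=222.6;k=lambda a:85*np.array([np.cos(np.radians(a)),np.sin(np.radians(a)),0])
for i in range(12):
    d=k(a0-5*(i+1))-k(a0-5*i); print(i,(R.T@d/1000).round(4))
E
```

```text
0 [-0.0034 -0.      0.0066]
1 [-0.0029 -0.      0.0068]
2 [-0.0023 -0.      0.0071]
3 [-0.0016  0.      0.0072]
4 [-0.001   0.      0.0073]
5 [-0.0003  0.      0.0074]
6 [0.0003 0.     0.0074]
7 [0.0009 0.     0.0074]
8 [0.0016 0.     0.0072]
9 [0.0022 0.     0.0071]
10 [0.0028 0.     0.0069]
11 [0.0034 0.     0.0066]
```

First half of the swing (30°), then check forces.

Call:
apply_moves --commands '[{"xyz": [-0.0034, 0, 0.0066], "twist": 0, "claw": -1}, {"xyz": [-0.0029, 0, 0.0068], "twist": 0, "claw": -1}, {"xyz": [-0.0023, 0, 0.0071], "twist": 0, "claw": -1}, {"xyz": [-0.0016, 0, 0.0072], "twist": 0, "claw": -1}, {"xyz": [-0.001, 0, 0.0073], "twist": 0, "claw": -1}, {"xyz": [-0.0003, 0, 0.0074], "twist": 0, "claw": -1}, {"xyz": [0, 0, 0], "twist": 0, "claw": -1}]'

```text
t: 12.55
eef_pos: [522.1, 51.9, 262.2]
orientation: [[0.977, 0.001, -0.215], [0.215, 0.001, 0.977], [0.001, -1.0, 0.001]]
ft_force: [4.4, 2.3, -4.3]
width: 24.7
```

Call:
apply_moves --commands '[{"xyz": [0.0003, -0.0002, 0.0074], "twist": 0, "claw": -1}, {"xyz": [0.0009, -0.0001, 0.0074], "twist": 0, "claw": -1}, {"xyz": [0.0016, 0, 0.0072], "twist": 0, "claw": -1}, {"xyz": [0.0022, 0, 0.0071], "twist": 0, "claw": -1}, {"xyz": [0.0028, 0, 0.0069], "twist": 0, "claw": -1}, {"xyz": [0, 0, 0], "twist": 0, "claw": -1}]'

```text
t: 13.3
eef_pos: [521.5, 88.9, 262.2]
orientation: [[0.977, -0.001, -0.215], [0.215, 0.001, 0.977], [-0.001, -1.0, 0.001]]
ft_force: [2.1, 0.9, -4.2]
width: 24.9
```

```bash
python3 - <<'E'
from h import *
s=robot.read_state(); print(s['t'],s['eef_pos'],s['ft_force'],s['width'])
p=imaging.camera_params('wrist')
import pickle;pickle.dump(p,open('w7.pkl','wb'))
snap('wrist','w7')
E
```

```text
13.3 [521.53385673  88.94405389 262.16279852] [ 2.13036054  0.90711062 -4.23385513] 24.886568307264312
```

View pics/w7.png

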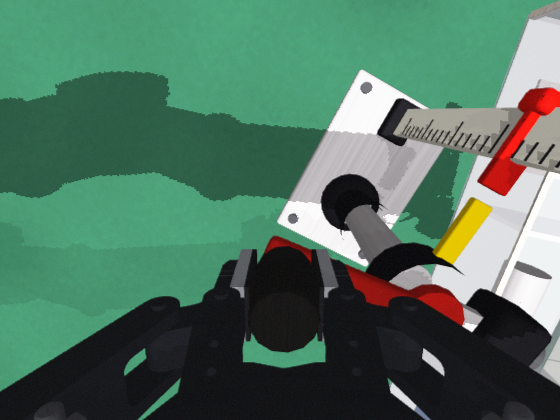

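Call:
apply_moves --commands '[{"xyz": [0.0007, -0.0001, 0.0014], "twist": 0, "claw": -1}, {"xyz": [0.0007, -0.0001, 0.0014], "twist": 0, "claw": -1}, {"xyz": [0.0007, -0.0001, 0.0014], "twist": 0, "claw": -1}, {"xyz": [0, 0, 0], "twist": 0, "claw": -1}]'

```text
t: 13.85
eef_pos: [522.4, 92.4, 262.4]
orientation: [[0.977, -0.001, -0.214], [0.214, -0.0, 0.977], [-0.001, -1.0, 0.0]]
ft_force: [-1.5, -0.7, -5.6]
width: 24.9
```

Call:
apply_moves --commands '[{"xyz": [0.0007, 0, 0.0014], "twist": 0, "claw": -1}, {"xyz": [0.0007, 0, 0.0014], "twist": 0, "claw": -1}, {"xyz": [0, 0, 0], "twist": 0, "claw": -1}]'

```text
t: 14.22
eef_pos: [523.0, 94.6, 262.4]
orientation: [[0.977, -0.002, -0.214], [0.214, -0.001, 0.977], [-0.002, -1.0, -0.001]]
ft_force: [-3.1, -3.2, -3.6]
width: 24.8
```

Call:
apply_moves --commands '[{"xyz": [0.0007, 0, 0.0014], "twist": 0, "claw": -1}, {"xyz": [0.0007, 0, 0.0014], "twist": 0, "claw": -1}, {"xyz": [0, 0, 0], "twist": 0, "claw": -1}]'

```text
t: 14.6
eef_pos: [523.1, 94.8, 262.1]
orientation: [[0.977, -0.004, -0.211], [0.211, -0.004, 0.977], [-0.005, -1.0, -0.003]]
ft_force: [-6.4, -9.6, -4.4]
width: 24.6
```

Call:
apply_moves --commands '[{"xyz": [0.0007, 0, 0.0014], "twist": 0, "claw": -1}, {"xyz": [0.0007, 0, 0.0014], "twist": 0, "claw": -1}, {"xyz": [0, 0, 0], "twist": 0, "claw": -1}]'

```text
t: 14.98
eef_pos: [523.1, 95.0, 261.6]
orientation: [[0.978, -0.006, -0.209], [0.209, -0.007, 0.978], [-0.007, -1.0, -0.006]]
ft_force: [-7.1, -16.4, -3.5]
width: 24.6
```

Call:
apply_moves --commands '[{"xyz": [-0.0007, -0.0005, -0.0014], "twist": 0, "claw": -1}, {"xyz": [0, 0, 0], "twist": 0, "claw": -1}, {"xyz": [0, 0, 0], "twist": 0, "claw": -1}, {"xyz": [0, 0, 0], "twist": 0, "claw": -1}]'

```text
t: 15.48
eef_pos: [523.1, 94.9, 262.2]
orientation: [[0.978, -0.005, -0.21], [0.21, -0.006, 0.978], [-0.006, -1.0, -0.005]]
ft_force: [-6.9, -13.4, -3.7]
width: 24.6
```

```bash
python3 - <<'E'
from h import *
s=robot.read_state(); print(s['t'],s['eef_pos'],s['ft_force'],s['width'])
p=imaging.camera_params('wrist')
import pickle;pickle.dump(p,open('w8.pkl','wb'))
snap('wrist','w8');snap('scene','s8');snap('side','d8')
im=cv2.imread('pics/w8.png')[150:300,410:560]; cv2.imwrite('pics/w8c.png',cv2.resize(im,None,fx=4,fy=4,interpolation=cv2.INTER_CUBIC))
im=cv2.imread('pics/s8.png');cv2.imwrite('pics/s8c.png',cv2.resize(im[140:290,180:380],None,fx=4,fy=4,interpolation=cv2.INTER_CUBIC))
E
```

```text
15.475 [523.09360427  94.88160128 262.18669203] [ -6.87061848 -13.39035907  -3.72948131] 24.64514353972457
```

View pics/w8.png

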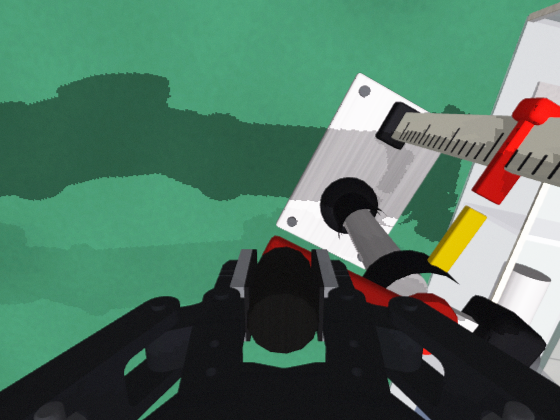

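View pics/w8c.png

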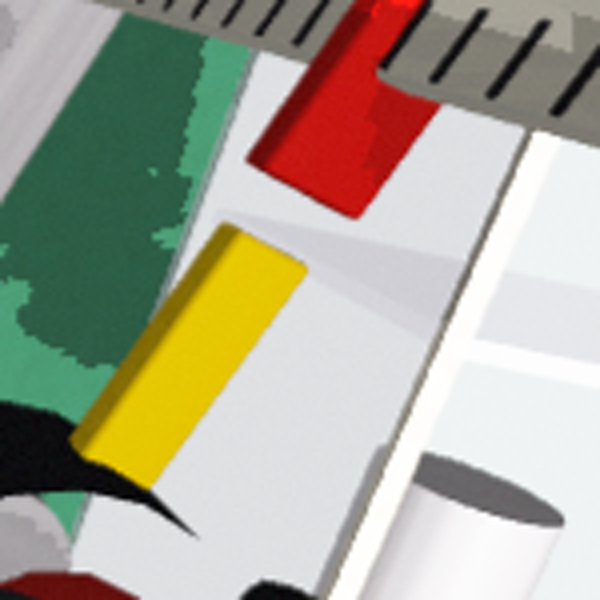

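View pics/s8c.png

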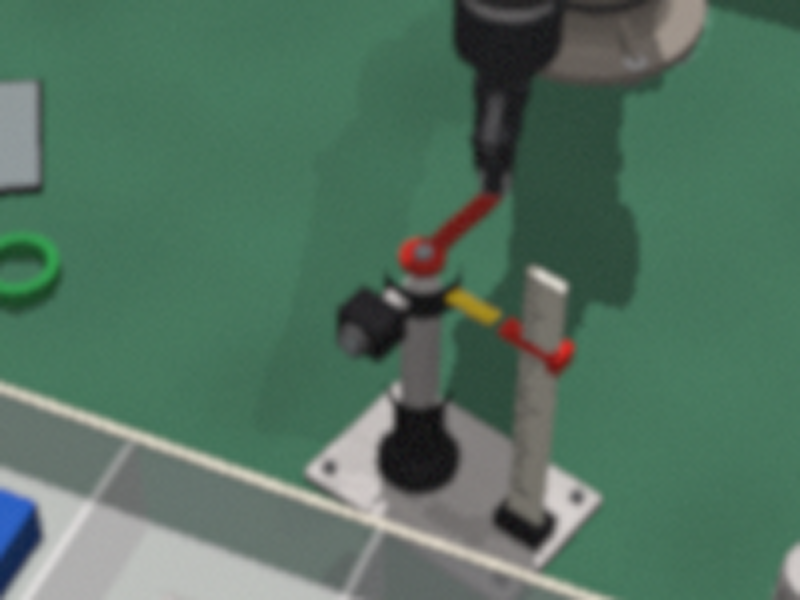

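```bash
python3 - <<'E'
import cv2,numpy as np
im=cv2.imread('pics/w8.png')[170:250,450:530]; cv2.imwrite('pics/w8e.png',np.clip(1.3*cv2.resize(im,None,fx=7.5,fy=7.5,interpolation=cv2.INTER_CUBIC),0,255).astype('uint8'))
E
```

```text
(no output)
```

View pics/w8e.png

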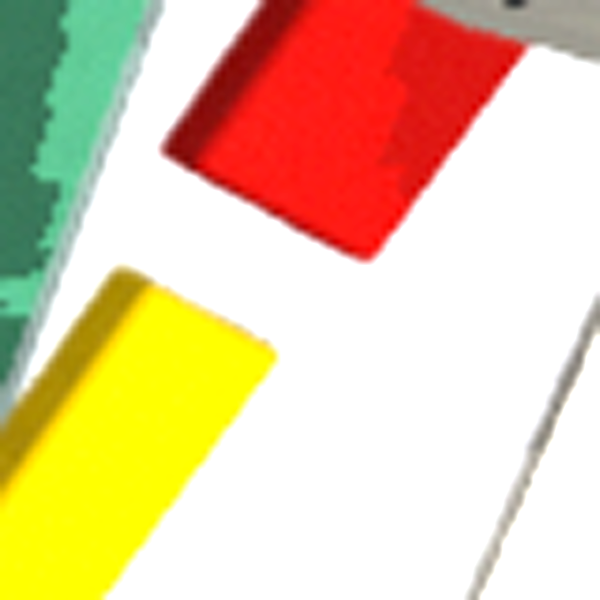

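```bash
python3 - <<'E'
from idx import *
import pickle;p=pickle.load(open('w8.pkl','rb'))
c=lambda a,b:(450+(a+.5)/7.5-.5,170+(b+.5)/7.5-.5)
e=lambda a,b:(410+(a+.5)/4-.5,150+(b+.5)/4-.5)
solve(p,[c(152,286),c(275,353)],[e(92,455),e(150,488)],[c(203,165),c(372,258)],100)
E
```

```text
tip [621.  132.5 230. ] width 10.84 10.21 len 36.6 yaw -14.2
tab 8 marktop [607.4 144.2 254.1] corner z 257.1 251.1 w 17.8 dz 24.09 lateral -16.0
tab 7 marktop [590.5 147.5 279.9] corner z 282.4 277.4 w 14.8 dz 49.86 lateral -33.2
tab 9 marktop [624.4 140.9 228.3] corner z 231.9 224.8 w 20.8 dz -1.68 lateral 1.3
-16.5 8 marktop [613.7 143.  244.2] corner z 242.0 246.4 w 11.5 dz 14.2 lateral -9.9
-16.5 7 marktop [603.7 144.9 259.5] corner z 257.5 261.5 w 10.4 dz 29.51 lateral -20.1
-16.5 9 marktop [623.8 141.  228.9] corner z 226.5 231.3 w 12.6 dz -1.1 lateral 0.3
```

Call:
apply_moves --commands '[{"xyz": [0, -0.0003, 0], "twist": 0, "claw": -1}, {"xyz": [0, 0, 0], "twist": 0, "claw": -1}, {"xyz": [0, 0, 0], "twist": 0, "claw": -1}, {"xyz": [0, 0, 0], "twist": 0, "claw": -1}, {"xyz": [0, 0, 0], "twist": 0, "claw": -1}, {"xyz": [0, 0, 0], "twist": 0, "claw": -1}, {"xyz": [0, 0, 0], "twist": 0, "claw": -1}, {"xyz": [0, 0, 0], "twist": 0, "claw": -1}]'

```text
t: 16.62
eef_pos: [523.1, 94.9, 262.4]
orientation: [[0.978, -0.005, -0.21], [0.21, -0.006, 0.978], [-0.006, -1.0, -0.005]]
ft_force: [-6.6, -13.0, -5.7]
width: 24.8
```

```bash
python3 - <<'E'
from h import *
snap('scene','s9')
# yellow centroid scene: level (s6) vs now; also marker
for n in ['s6','s8','s9']:
    im=cv2.imread(f'pics/{n}.png').astype(int);b,g,r=im[...,0],im[...,1],im[...,2]
    y=(np.minimum(r,g)-b)>50; y[:, :275]=0;y[:,315:]=0;y[:200]=0;y[250:]=0
    m=(r-np.maximum(g,b))>50; m[:,:303]=0;m[:,330:]=0;m[:200]=0;m[240:]=0
    print(n,[np.array(np.nonzero(k)).mean(1).round(2) for k in (y,m)],y.sum(),m.sum())
s=robot.read_state(); print(s['t'],s['eef_pos'],s['ft_force'],s['width'],s['qd'].round(2))
E
```

```text
s6 [array([215.77, 297.61]), array([225.74, 313.5 ])] 75 82
s8 [array([216.32, 297.98]), array([226.34, 314.32])] 59 73
s9 [array([216.22, 298.12]), array([226.3 , 314.27])] 59 70
16.675 [523.06738645  94.86897667 262.4107493 ] [ -6.33019414 -13.66065997  -5.56988482] 25.056787107660572 [ 0.1   0.06 -0.    0.01 -0.01 -0.07 -0.06]
```

```bash
python3 -c "
from workcell import robot
print(robot.hand_in())"
```

```text
the job is handed in; nothing more can be done
None
```

I gripped the knob and lifted the column about 100 mm with the lever still wide open. I held it at the red marker for over 1 s, then swung the lever closed onto its stop. I handed in at about 16.7 s, still gripping the knob (opening about 25 mm) with a light push on the stop of about 15 N.

**Height at the mark:** The wrist view before the swing put the index tab within about 0.3 mm of the marker, allowing about 1 mm for the measurement. At the end the tool was at z = 262.4 mm, against 262.5 mm at the mark. In the scene camera the tab-to-marker row gap was also unchanged (9.97 px before the swing, 10.08 px at the end).

**Lever closed:** The tool stopped advancing as the side force rose. The knob's direction from the pivot is about 163°, which fits the stand being turned about −16.5° to −17°.

**Marker:** It looked the same in the scene images, apart from a shift of about 0.6 px. The yellow tab shifted by nearly the same amount, so I put it down to a shadow. I did not measure the other objects again, but the arm stayed clear of them.

**Checks that were weak or disagreed:**
- The same wrist-camera height measurement was of little use with the lever closed, because the camera then looked almost along the measuring plane. Its sideways check still suggested agreement within about 1 mm.
- The knob's x position differed by about 4 mm between the fixed cameras and the wrist camera. I set the tool by the wrist view, and the grip held.
- Pushing on the stop let the tool sag by up to about 0.9 mm for about half a second. I corrected this before handing in.

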